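Check the freewheel of a ratchet tensioner

ROBOT

A 6-joint arm with a two-finger parallel gripper is mounted at the origin on a cart in front of the work surface, level with it; the furniture and walls round the work are solid. World frame = base frame: x ahead of the robot, y to its left, z up, the work surface at z = 0. Lengths are in m, angles in degrees, forces in N, time in s.
With the tool pointing down it reaches from about 0.4 to 0.825 m from the base axis. Payload 7 kg.
Tool frame: the origin (TCP) lies midway between the tips of the shut fingers; the grasp point (between the pads) lies 19 mm behind it; z points along the fingers, y is the line along which they close (so a half turn about z gives the same grasp; the last joint's range is limited). The gripper opens to 88 mm and grips with 3 to 60 N. Pads are 19 mm wide; open, the fingers measure 130 mm over their backs; the gripper's body (78 mm by 193 mm) begins 47 mm behind the grasp point.
Start: joints at [85.548, 20.546, 0.682, 0, -70.136, -16.507], TCP at [0.241, 0.63, 0.227] pointing down, gripper open.
Joint ranges: [-176.03, 176.03], [-82.01, 121.73], [-58.28, 71.71], [-173.87, 95.51], [-174.79, -0.11], [-173.66, 173.66]. Speed limits (degrees/s): [136.94, 136.94, 172.46, 180, 180, 180].

INTERFACE

Orientations are given as [roll, pitch, yaw] about the fixed x, y, z axes, in that order (R = Rz(yaw) Ry(pitch) Rx(roll)).
In Python, from plant import ctrl gives the robot as it stands. The module is installed in compiled form; this text tells all that it offers.
- The arm moves only by the tool play_rows, never from a script. Its argument "commands" is a list that holds one entry, the list of rows, each a list of 7 numbers: the turn, a rotation vector about the tool's x, y, z in rad, then the shift along the tool's x, y, z in cm, then the finger opening in cm, from 0 to 8.76. In form: [[[ax, ay, az, x, y, z, grip], ...]]. A call has 1 to 8 rows; each row is the pose to reach, as a shift and turn from the pose commanded when the call began, along the tool's axes at that moment; what a row does not reach only later rows make up. A row lasts 1/12 s, in which the tool goes at most 41.7 mm and 7.16 degrees, less where a joint would pass 70% of its speed; a pose out of reach is approached as far as the arm can. A call with a gripper value outside its range is refused whole. The fingers move at their own pace and stop on an object; the grip force is fixed at half the most. Time passes only in rows, so rows that repeat a pose let the fingers close. It gives the time, the measured TCP pose, the force, the opening and the grip force at its end, in the units of the state.
- ctrl.get_obs(): the state, without advancing time (a new reading comes with each control period).
- ctrl.snapshot(name): name is "side" or "top" or "wrist"; returns a dict with "color" (480x640x3 uint8, red, green, blue), "camera_matrix" (3x3 intrinsics, pixels), "origin" and "rotation" of the camera in the world; the wrist camera has in their place "hand_eye" (4x4, takes a point from camera to tool coordinates, whose origin is the TCP and whose axes are the flange's). Camera axes: x right, y down, z forward; pixel columns grow to the right and rows downward; lengths in m; the calibration is good to about 2 mm. A picture is of the moment at which its call begins: read the wrist's pose just before it. There is no depth.
- ctrl.close_job(): hands the job in; it is judged then, once.
Trained networks look in a picture, given as the dict that the camera call returned (one of the last four; its "shot" number tells which), for a name from the list of things; names that differ only in an ending like _2 or _b are one class to them, and where a whole thing is asked for, a point or a joint stands for the part that bears it (a point fixed in the world has none). Each returns a list of dicts, best first, with "conf" (0 to 1); they miss things now and then, are a little off and sometimes report something else, mostly with a low value. They report only what shows in the picture. A call takes as long as a camera call.
- ctrl.find_in(picture, name): "bbox" ([left, top, width, height] in pixels, round what is visible of it).
The state is a dict: "clock": time; "joint_pos": joint angles; "qvel": joint speeds; "tau": joint torques, N m; "tool_pos": TCP position; "orientation": TCP orientation; "force": force on the tool from outside, world axes, zero at the start; "moment": the same for the moment, N m; "opening": finger opening in m; "gripper_force": force on a finger pad.
Only numpy, scipy, OpenCV 4.12 (cv2) and the standard library are available. Lean on these libraries where they do the work, as an engineer would, in place of code of your own. Each camera call takes 0.05 s, during which the arm holds its last target. There are 200 camera calls.

TASK

Test the ratchet tensioner with the red lever before the next glue-up: swing its lever anticlockwise (seen from above) all the way to the far stop, so that the toothed wheel is carried along, then swing the lever back clockwise all the way to its first stop, so that it clicks back freely while the wheel stays where it was brought. Let go, and leave the blue ratchet tensioner beside it alone.

Things in the scene. Friction and masses are not known exactly. Their poses are not given: they have to be found in the camera images.
- red_ratchet: The ratchet tensioner with the red lever: round grey base, 150 mm wide, 12 mm thick, bolted down; a toothed steel wheel (92 mm wide, top at 28 mm) and the red lever above it turn about its vertical centre line. Origin: centre of the base's underside. In its frame the lever points at angle 2.54 rad + lever joint (from x toward y), on the robot's side. All but the handle is under 50 mm high.
- red_ratchet_lever (a joint): Red lever's angle, rad: 0 at its first (clockwise) stop, 1.2 at its far (anticlockwise) stop. Starts 0.2 to 0.45 and stays where left. Anticlockwise its spring pawl carries the wheel along after up to 0.21 rad of idle travel (3 to 4 N at the handle); clockwise it clicks back over the teeth (about 1 N) and the wheel stays.
- red_ratchet_wheel (a joint): Angle of the red ratchet's toothed wheel, rad, anticlockwise from above positive; starts within 0.1 of 0, where the white stripe on the wheel points at the white tick on the base. Held by friction.
- red_ratchet_grip_site (a point): Point on the axis of the upright round handle at the end of the red lever, 115 mm from the base's centre line, 80 mm above the bench. The handle is red, 24 mm in diameter, from 43 to 109 mm above the bench, and revolves freely on the lever, so that a gripper holding it need not turn as it swings.
- blue_ratchet_grip_site (a point): The same point on the handle of the other ratchet tensioner, alike but for its blue lever and handle; not to be moved.

How it is judged:
By the outcome, as a careful person would: the job done as asked, in the order asked, and still so for the second after the job is handed in, with the robot touching nothing.
It also fails if it takes over 38 s, if anything falls off the work surface, if the arm or the gripper's body presses on something with over 40 N, if the wrist force passes 120 N, or if a joint passes its speed limit or range.

## Working session

There is one attempt and no reset: what is moved stays moved. The work goes in short steps, Python scripts to look and compute and a tool call to move; the robot and the scene stay as the last step left them, time stands still between calls to the robot, and variables do not carry over. Pictures are saved under pics/ and viewed, at most 10 in all, crops included, and the job is handed in when it is done.

Besides the shell and the picture viewer there is one more tool, called after ">>>" as a command line: name --argument value ..., lists and objects as JSON in quotes. play_rows: Moves the arm, as the interface text tells. Its arguments: {"type":"object","properties":{"commands":{"type":"array","items":{"type":"array","items":{"type":"array","items":{"type":"number"}}}}},"required":["commands"]}

```bash
mkdir -p pics; cat > h.py <<'E'
import numpy as np, cv2
from plant import ctrl
from scipy.spatial.transform import Rotation as R
def ray(p,u,v,z):
    K=np.array(p["camera_matrix"]);d=np.array(p["rotation"])@np.linalg.inv(K)@[u,v,1]
    o=np.array(p["origin"]);return o+d*(z-o[2])/d[2]
def save(p,n): cv2.imwrite(f"pics/{n}.png",p["color"][:,:,::-1])
E
python3 - <<'E'
from h import *
o=ctrl.get_obs();print(o["clock"],o["tool_pos"],o["orientation"],o["opening"],o["force"])
ims=[]
for c in("top","side"):
    p=ctrl.snapshot(c);save(p,c+"0");print(c,p["origin"],np.array(p["rotation"]).round(3).tolist(),np.array(p["camera_matrix"]).tolist())
    for n in("red_ratchet","red_ratchet_lever","red_ratchet_grip_site","blue_ratchet_grip_site","red_ratchet_wheel"):
        for d in ctrl.find_in(p,n)[:2]:
            b=d["bbox"];u,v=b[0]+b[2]/2,b[1]+b[3]/2
            print(n,b,round(d["conf"],2),ray(p,u,v,0.012).round(3),ray(p,u,v,.08).round(3))
E
```

```text
0.0 [0.24129517 0.62986739 0.22560583] [ 1.79903799e+02 -7.14182818e-03 -2.09676088e+01] 0.0880777055123431 [-1.41384929  0.56877654  0.6158242 ]
top [0.45348355 0.07602016 1.29115148] [-176.743, 0.32, -91.593] [[525.0187469472115, 0.0, 314.2173314176593], [0.0, 525.0187469472115, 240.52599841367845], [0.0, 0.0, 1.0]]Traceback (most recent call last):
  File "<stdin>", line 9, in <module>
  File "h.py", line 6, in ray
    o=np.array(p["origin"]);return o+d*(z-o[2])/d[2]
                                                ~^^^
IndexError: invalid index to scalar variable.
```

View pics/top0.png

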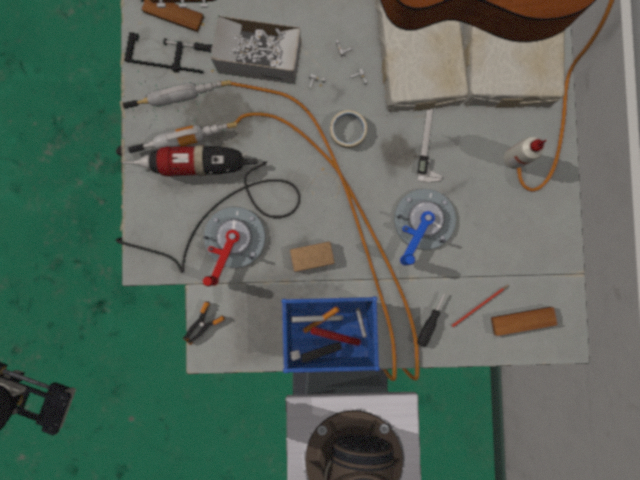

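```bash
sed -i 's/np.array(p\["rotation"\])@/R.from_euler("xyz",p["rotation"],degrees=True).as_matrix()@/' h.py
python3 - <<'E'
from h import *
for c in("top","side"):
    p=ctrl.snapshot(c);save(p,c+"1");print(c,p["origin"],p["rotation"])
    for n in("red_ratchet","red_ratchet_lever","red_ratchet_grip_site","blue_ratchet_grip_site","red_ratchet_wheel"):
        for d in ctrl.find_in(p,n)[:2]:
            b=d["bbox"];u,v=b[0]+b[2]/2,b[1]+b[3]/2
            print(n,np.round(b,1),round(d["conf"],2),ray(p,u,v,0.012).round(3),ray(p,u,v,.08).round(3),ray(p,u,v,.109).round(3))
    if c=="top":
        im=p["color"][190:310,170:300];cv2.imwrite("pics/crop.png",cv2.resize(im,None,fx=5,fy=5,interpolation=cv2.INTER_CUBIC)[:,:,::-1])
E
```

```text
top [0.45348355 0.07602016 1.29115148] [-176.74250697    0.32037252  -91.59272763]
red_ratchet [204.3 208.   60.9  79.1] 0.79 [0.515 0.275 0.012] [0.511 0.265 0.08 ] [0.51  0.26  0.109]
red_ratchet_lever [205.6 228.3  34.6  59.5] 0.72 [0.49  0.305 0.012] [0.488 0.293 0.08 ] [0.487 0.288 0.109]
red_ratchet_grip_site [202.9 230.6  37.9  55.2] 0.57 [0.49  0.307 0.012] [0.488 0.295 0.08 ] [0.487 0.29  0.109]
blue_ratchet_grip_site [400.1 209.6  34.2  58.7] 0.88 [ 0.523 -0.17   0.012] [ 0.52  -0.157  0.08 ] [ 0.518 -0.151  0.109]
red_ratchet_wheel [214.7 218.3  35.2  33.4] 0.87 [0.546 0.281 0.012] [0.541 0.27  0.08 ] [0.539 0.265 0.109]
side [-0.11020652 -0.15627276  0.91611264] [-141.08478976   -0.4078388   -70.97837216]
red_ratchet [175.3 207.   86.9  53.1] 0.69 [0.526 0.295 0.012] [0.478 0.261 0.08 ] [0.458 0.246 0.109]
red_ratchet_lever [174.4 215.4  62.4  42.5] 0.81 [0.508 0.319 0.012] [0.461 0.283 0.08 ] [0.442 0.268 0.109]
red_ratchet_grip_site [177.  213.7  61.5  43.1] 0.96 [0.513 0.316 0.012] [0.466 0.281 0.08 ] [0.446 0.266 0.109]
blue_ratchet_grip_site [391.8 260.9  54.1  41.9] 0.68 [ 0.546 -0.169  0.012] [ 0.497 -0.168  0.08 ] [ 0.476 -0.168  0.109]
red_ratchet_wheel [209.6 214.5  38.2  31.4] 0.72 [0.543 0.278 0.012] [0.494 0.245 0.08 ] [0.473 0.231 0.109]
```

View pics/crop.png

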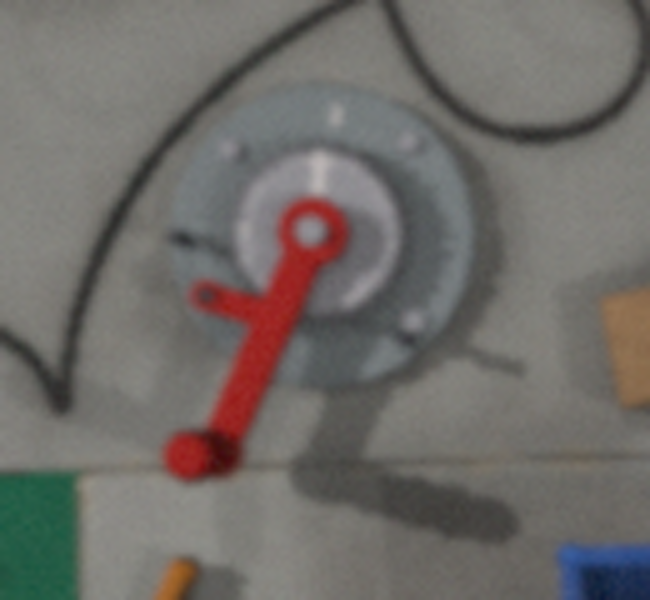

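View pics/side1.png

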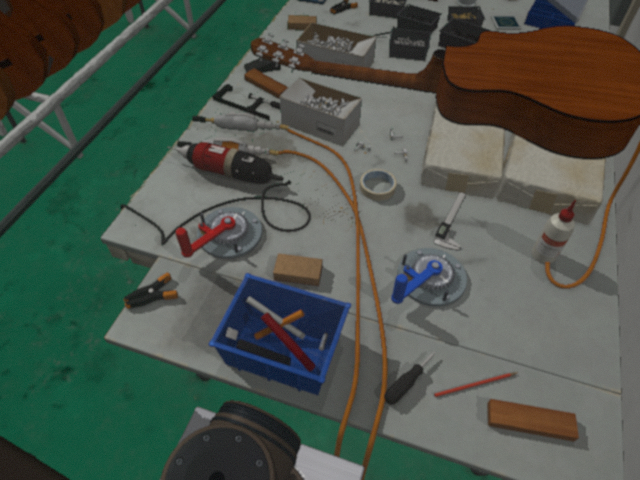

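```bash
python3 - <<'E'
from h import *
p=ctrl.snapshot("top")
def f(cu,cv,z):return ray(p,170+cu/5,190+cv/5,z)
c=f(322,237,.012);c2=f(318,233,.028);c3=f(311,229,.045);h=f(188,455,.109);h2=f(224,454,.045);tick=f(336,115,.012);st=f(318,165,.028)
print(c,c2,c3,h,h2)
c=(c+c2+c3)/3
for q in(h,h2,tick,st):
    d=(q-c)[:2];print(np.hypot(*d),np.degrees(np.arctan2(d[1],d[0])))
q=ctrl.snapshot("side")
for (u,v,z) in((183,233,.109),(229,217,.045)): print(ray(q,u,v,z))
Rm=R.from_euler("xyz",ctrl.get_obs()["orientation"],degrees=True).as_matrix();print(Rm.round(3))
E
```

```text
[0.53958832 0.27587589 0.012     ] [0.54049954 0.27527026 0.028     ] [0.54133057 0.2758869  0.045     ] [0.43656499 0.32287641 0.109     ] [0.43564879 0.31915912 0.045     ]
0.11412516805643837 155.57071525529634
0.11348440278019874 157.47112456297813
0.05931985685117681 -7.5666269721871995
0.032970205175691235 -1.799399372096041
[0.43498835 0.31645396 0.109     ]
[0.55524481 0.2779745  0.045     ]
[[ 0.934 -0.358 -0.   ]
 [-0.358 -0.934  0.   ]
 [-0.    -0.    -1.   ]]
```

>>> play_rows --commands '[[[0,0,0,3.7,2.7,0,8.7],[0,0,0,7.3,5.5,0,8.7],[0,0,0,11,8.2,0,8.7],[0,0,0,14.6,10.9,0,8.7],[0,0,0,18.3,13.7,0,8.7],[0,0,0,21.9,16.4,0,8.7],[0,0,0,25.6,19.1,0,8.7],[0,0,0,29.2,21.9,0,8.7]]]'

```text
clock: 1.47
tool_pos: [0.4198, 0.3466, 0.227]
orientation: [-180.0, -0.0, -20.9]
force: [0.6, 1.3, -0.5]
opening: 0.0866
gripper_force: 0.0
```

>>> play_rows --commands '[[[0,0,0,0,0,2,8.7],[0,0,0,0,0,4,8.7],[0,0,0,0,0,5,8.7],[0,0,0,0,0,5,8.7],[0,0,0,0,0,5,8.7]]]'

```text
clock: 1.88
tool_pos: [0.4191, 0.3485, 0.1766]
orientation: [179.9, -0.0, -20.9]
force: [0.6, 0.2, -0.3]
opening: 0.0868
gripper_force: 0.0
```

```bash
python3 - <<'E'
from h import *
o=ctrl.get_obs();print(o["clock"],o["tool_pos"],o["orientation"],o["joint_pos"],o["force"])
p=ctrl.snapshot("wrist");save(p,"w1");H=np.array(p["hand_eye"]);print(H.round(3).tolist())
Rm=R.from_euler("xyz",o["orientation"],degrees=True).as_matrix();t=np.array(o["tool_pos"])
q={"camera_matrix":p["camera_matrix"],"origin":t+Rm@H[:3,3],"rotation":R.from_matrix(Rm@H[:3,:3]).as_euler("xyz",degrees=True)}
for n in("red_ratchet_grip_site","red_ratchet"):
    for d in ctrl.find_in(p,n)[:2]:print(n,d)
# predicted pixel of handle top, and base centre
for P in([.435,.321,.109],[.435,.321,.045],[.5405,.2757,.045]):
    c=(Rm@H[:3,:3]).T@(np.array(P)-q["origin"]);u=np.array(p["camera_matrix"])@c;print(u[:2]/u[2])
E
```

```text
1.8833 [0.41907712 0.34849791 0.17659005] [ 1.79939848e+02 -1.08694358e-02 -2.09189611e+01] [ 6.03644250e+01  1.06457148e+01 -1.98810026e+01  2.30416648e-02
 -5.95310942e+01  8.70491441e+00] [ 0.64664864  0.16045692 -0.30868429]
[[0.0, -0.96, -0.281, 0.076], [1.0, 0.0, 0.0, 0.001], [-0.0, -0.281, 0.96, -0.159], [0.0, 0.0, 0.0, 1.0]]
red_ratchet_grip_site {'bbox': [293.8, 1.1, 93.8, 228.0], 'conf': 0.59}
red_ratchet {'bbox': [253.6, 0.0, 213.6, 229.4], 'conf': 0.64}
[359.51896306 213.09158892]
[352.3647534  193.29945742]
[363.00275638  15.22964806]
```

View pics/w1.png

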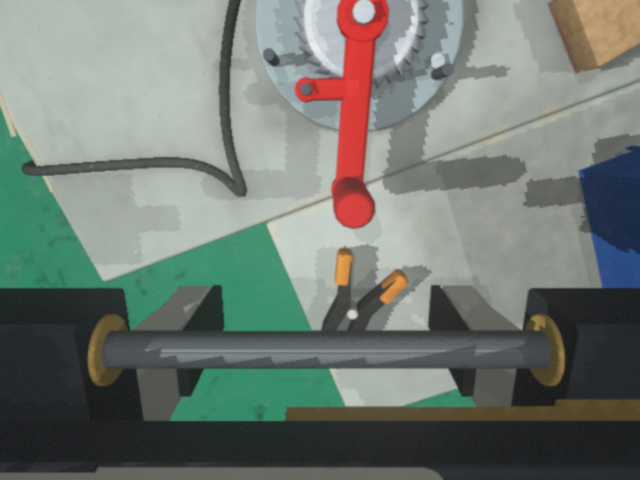

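>>> play_rows --commands '[[[0,0,0,2.6,1.8,0,8.7],[0,0,0,2.6,1.8,0,8.7],[0,0,0,2.6,1.8,3,8.7],[0,0,0,2.6,1.8,6,8.7],[0,0,0,2.6,1.8,9,8.7],[0,0,0,2.6,1.8,11,8.7],[0,0,0,2.6,1.8,11.3,8.7],[0,0,0,2.6,1.8,11.3,8.7]]]'

```text
clock: 2.7
tool_pos: [0.4367, 0.3222, 0.0632]
orientation: [179.9, 0.0, -20.9]
force: [-0.4, -0.3, 0.1]
opening: 0.0874
gripper_force: 0.0
```

>>> play_rows --commands '[[[0,0,0,0,0,0,5],[0,0,0,0,0,0,3.4],[0,0,0,0,0,0,2.8],[0,0,0,0,0,0,2],[0,0,0,0,0,0,1.5],[0,0,0,0,0,0,1.5],[0,0,0,0,0,0,1.5],[0,0,0,0,0,0,1.5]]]'

```text
clock: 3.37
tool_pos: [0.437, 0.3222, 0.0637]
orientation: [-180.0, -0.0, -21.0]
force: [0.1, 0.2, -0.2]
opening: 0.0395
gripper_force: 0.0
```

```bash
python3 - <<'E'
from h import *
o=ctrl.get_obs();print(o["clock"],o["tool_pos"],o["orientation"],o["force"],o["opening"],o["gripper_force"])
p=ctrl.snapshot("wrist");save(p,"w2")
E
```

```text
3.3667 [0.43699809 0.32218574 0.06366458] [-1.79993694e+02 -2.54940788e-03 -2.09578736e+01] [ 0.09279672  0.17218647 -0.20984779] 0.03949326688660377 0.0
```

View pics/w2.png

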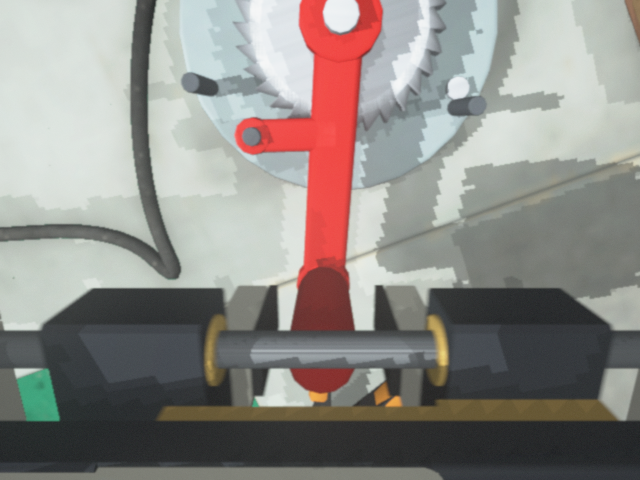

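>>> play_rows --commands '[[[0,0,0,0,0,0,1.5],[0,0,0,0,0,0,1.5],[0,0,0,0,0,0,1.5],[0,0,0,0,0,0,1.5],[0,0,0,0,0,0,1.5],[0,0,0,0,0,0,1.5]]]'

```text
clock: 3.92
tool_pos: [0.437, 0.3223, 0.0635]
orientation: [-180.0, -0.0, -21.0]
force: [-1.0, 0.4, -1.3]
opening: 0.0234
gripper_force: 30.0
```

```bash
cat > arc.py <<'E'
from h import *
import sys
c=np.array([.5405,.2757])
def table(angs):
    o=ctrl.get_obs();t=np.array(o["tool_pos"]);Rm=R.from_euler("xyz",o["orientation"],degrees=True).as_matrix()
    d=t[:2]-c;th=np.degrees(np.arctan2(d[1],d[0]))%360;r=np.hypot(*d);print("th",th,"r",r,"F",o["force"])
    for a in angs:
        w=np.radians(th+a);P=np.r_[c+.115*np.r_[np.cos(w),np.sin(w)],t[2]]
        print(a,((P-t)@Rm*100).round(2)[:2])
if __name__=="__main__":table(eval(sys.argv[1]))
E
python3 arc.py "range(0,72,4)"
```

```text
th 155.75970654861922 r 0.11351420708075227 F [-1.04412782  0.40171085 -1.34267081]
0 [-0.15 -0.01]
4 [-0.17  0.79]
8 [-0.13  1.6 ]
12 [-0.03  2.39]
16 [0.11 3.18]
20 [0.32 3.96]
24 [0.58 4.72]
28 [0.89 5.46]
32 [1.25 6.18]
36 [1.66 6.87]
40 [2.11 7.53]
44 [2.62 8.15]
48 [3.16 8.74]
52 [3.75 9.29]
56 [4.37 9.8 ]
60 [ 5.02 10.26]
64 [ 5.71 10.68]
68 [ 6.42 11.05]
```

>>> play_rows --commands '[[[0,0,0,-0.05,0.8,0,1.5],[0,0,0,0,1.6,0,1.5],[0,0,0,0.05,2.4,0,1.5],[0,0,0,0.2,3.2,0,1.5],[0,0,0,0.4,4,0,1.5],[0,0,0,0.65,4.7,0,1.5],[0,0,0,0.95,5.5,0,1.5],[0,0,0,0.95,5.5,0,1.5]]]'

```text
clock: 4.58
tool_pos: [0.4273, 0.2666, 0.0636]
orientation: [-179.9, -0.1, -21.0]
force: [10.3, 1.3, -11.7]
opening: 0.0232
gripper_force: 30.0
```

```bash
python3 arc.py "range(0,46,3)"
```

```text
th 184.6102508119775 r 0.11357345514902632 F [ 10.29123673   1.33491758 -11.66568519]
0 [-0.13  0.06]
3 [0.15 0.6 ]
6 [0.45 1.12]
9 [0.78 1.62]
12 [1.13 2.11]
15 [1.51 2.58]
18 [1.91 3.02]
21 [2.34 3.45]
24 [2.79 3.85]
27 [3.26 4.23]
30 [3.74 4.58]
33 [4.25 4.91]
36 [4.77 5.21]
39 [5.31 5.48]
42 [5.86 5.73]
45 [6.42 5.94]
```

>>> play_rows --commands '[[[0,0,0,0.35,0.5,0,1.5],[0,0,0,0.65,1.05,0,1.5],[0,0,0,1,1.5,0,1.5],[0,0,0,1.35,2,0,1.5],[0,0,0,1.35,2,0,1.5]]]'

```text
clock: 5.0
tool_pos: [0.4319, 0.2429, 0.0636]
orientation: [-180.0, -0.0, -21.0]
force: [4.7, 2.0, -6.1]
opening: 0.0232
gripper_force: 30.0
```

```bash
python3 arc.py "range(0,31,2)"
```

```text
th 196.77709904967915 r 0.11347202323917661 F [ 4.65827706  2.01778339 -6.08838993]
0 [-0.12  0.09]
2 [0.13 0.41]
4 [0.39 0.71]
6 [0.67 1.01]
8 [0.95 1.29]
10 [1.24 1.57]
12 [1.54 1.83]
14 [1.85 2.08]
16 [2.17 2.33]
18 [2.5  2.56]
20 [2.84 2.78]
22 [3.18 2.99]
24 [3.53 3.18]
26 [3.89 3.37]
28 [4.25 3.54]
30 [4.62 3.7 ]
```

>>> play_rows --commands '[[[0,0,0,0.3,0.3,0,1.5],[0,0,0,0.6,0.6,0,1.5],[0,0,0,0.85,0.9,0,1.5],[0,0,0,1.1,1.2,0,1.5],[0,0,0,1.1,1.2,0,1.5]]]'

```text
clock: 5.42
tool_pos: [0.4376, 0.2279, 0.0635]
orientation: [180.0, 0.0, -21.0]
force: [-0.2, 1.0, -2.1]
opening: 0.0235
gripper_force: 30.0
```

```bash
python3 arc.py "range(0,17,2)"
```

```text
th 204.93190044659048 r 0.11349065607915977 F [-0.1820745   0.96697413 -2.10443666]
0 [-0.11  0.11]
2 [0.19 0.38]
4 [0.49 0.65]
6 [0.8 0.9]
8 [1.12 1.14]
10 [1.45 1.37]
12 [1.79 1.59]
14 [2.13 1.8 ]
16 [2.48 1.99]
```

>>> play_rows --commands '[[[0,0,0,0.3,0.3,0,1.5],[0,0,0,0.6,0.55,0,1.5],[0,0,0,0.9,0.8,0,1.5],[0,0,0,0.9,0.8,0,1.5]]]'

```text
clock: 5.75
tool_pos: [0.4427, 0.2228, 0.0636]
orientation: [-179.6, 0.1, -21.0]
force: [-16.6, 27.5, -4.1]
opening: 0.0234
gripper_force: 30.0
```

```bash
python3 arc.py "range(0,13,2)"
```

```text
th 208.4198732528153 r 0.11125329439594966 F [-16.62334794  27.47402158  -4.06242475]
0 [-0.24  0.28]
2 [0.07 0.54]
4 [0.38 0.79]
6 [0.71 1.02]
8 [1.04 1.24]
10 [1.39 1.45]
12 [1.74 1.65]
```

```bash
python3 - <<'E'
from h import *
p=ctrl.snapshot("wrist");save(p,"w3")
E
python3 arc.py "range(0,-76,-4)"
```

```text
th 208.42280713164047 r 0.11127871539197033 F [-15.57894645  26.43388211  -4.37585147]
0 [-0.24  0.28]
-4 [-0.83 -0.26]
-8 [-1.38 -0.84]
-12 [-1.89 -1.46]
-16 [-2.36 -2.12]
-20 [-2.78 -2.8 ]
-24 [-3.15 -3.52]
-28 [-3.47 -4.25]
-32 [-3.73 -5.01]
-36 [-3.95 -5.78]
-40 [-4.11 -6.57]
-44 [-4.21 -7.37]
-48 [-4.26 -8.17]
-52 [-4.25 -8.97]
-56 [-4.18 -9.77]
-60 [ -4.06 -10.56]
-64 [ -3.89 -11.35]
-68 [ -3.66 -12.12]
-72 [ -3.38 -12.87]
```

View pics/w3.png

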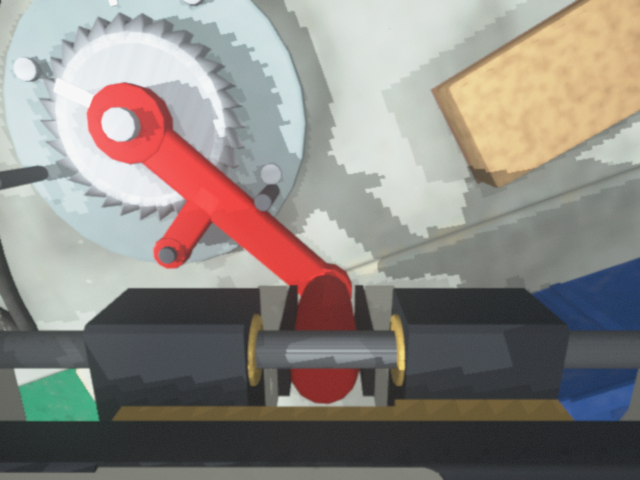

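>>> play_rows --commands '[[[0,0,0,-0.95,-0.75,0,1.5],[0,0,0,-1.5,-1.35,0,1.5],[0,0,0,-2,-1.95,0,1.5],[0,0,0,-2.5,-2.6,0,1.5],[0,0,0,-2.9,-3.3,0,1.5],[0,0,0,-3.25,-4,0,1.5],[0,0,0,-3.55,-4.75,0,1.5],[0,0,0,-3.55,-4.75,0,1.5]]]'

```text
clock: 6.47
tool_pos: [0.4297, 0.2768, 0.0636]
orientation: [-179.9, -0.2, -20.9]
force: [15.4, 0.2, -11.8]
opening: 0.0234
gripper_force: 30.0
```

```bash
python3 arc.py "range(0,-50,-4)"
```

```text
th 179.4224462447663 r 0.11077693097321409 F [ 15.35191667   0.19893558 -11.83820064]
0 [-0.4   0.15]
-4 [-0.65 -0.62]
-8 [-0.85 -1.39]
-12 [-0.99 -2.18]
-16 [-1.08 -2.98]
-20 [-1.11 -3.78]
-24 [-1.09 -4.59]
-28 [-1.01 -5.38]
-32 [-0.87 -6.18]
-36 [-0.68 -6.96]
-40 [-0.44 -7.72]
-44 [-0.14 -8.47]
-48 [ 0.21 -9.19]
```

>>> play_rows --commands '[[[0,0,0,-0.15,-0.7,0,1.5],[0,0,0,-0.4,-1.5,0,1.5],[0,0,0,-0.55,-2.25,0,1.5],[0,0,0,-0.65,-3.05,0,1.5],[0,0,0,-0.7,-3.85,0,1.5],[0,0,0,-0.7,-4.65,0,1.5],[0,0,0,-0.65,-5.4,0,1.5],[0,0,0,-0.65,-5.4,0,1.5]]]'

```text
clock: 7.13
tool_pos: [0.4424, 0.3273, 0.0635]
orientation: [179.9, -0.1, -20.9]
force: [11.4, -4.3, -2.9]
opening: 0.0235
gripper_force: 30.0
```

```bash
python3 arc.py "range(0,-28,-3)"
```

```text
th 152.2458735413639 r 0.11083056490479364 F [11.39210874 -4.32258649 -2.88290241]
0 [-0.41 -0.05]
-3 [-0.33 -0.65]
-6 [-0.21 -1.24]
-9 [-0.06 -1.82]
-12 [ 0.12 -2.39]
-15 [ 0.33 -2.96]
-18 [ 0.57 -3.51]
-21 [ 0.84 -4.05]
-24 [ 1.13 -4.58]
-27 [ 1.45 -5.08]
```

>>> play_rows --commands '[[[0,0,0,0.2,-0.6,0,1.5],[0,0,0,0.35,-1.2,0,1.5],[0,0,0,0.5,-1.7,0,1.5],[0,0,0,0.6,-2.1,0,1.5],[0,0,0,0.6,-2.1,0,1.5]]]'

```text
clock: 7.55
tool_pos: [0.4543, 0.3456, 0.0635]
orientation: [180.0, -0.0, -20.9]
force: [5.0, -1.7, -0.3]
opening: 0.0237
gripper_force: 30.0
```

```bash
python3 arc.py "range(0,-16,-2)"
```

```text
th 140.97019682519993 r 0.11098722541900258 F [ 5.01101777 -1.72511171 -0.28353807]
0 [-0.38 -0.12]
-2 [-0.25 -0.5 ]
-4 [-0.11 -0.88]
-6 [ 0.05 -1.25]
-8 [ 0.22 -1.61]
-10 [ 0.4  -1.97]
-12 [ 0.6  -2.32]
-14 [ 0.81 -2.66]
```

>>> play_rows --commands '[[[0,0,0,0.15,-0.4,0,1.5],[0,0,0,0.3,-0.75,0,1.5],[0,0,0,0.45,-1.1,0,1.5],[0,0,0,0.45,-1.1,0,1.5]]]'

```text
clock: 7.88
tool_pos: [0.4602, 0.3524, 0.0634]
orientation: [179.7, 0.1, -21.0]
force: [-5.5, -7.9, 8.0]
opening: 0.0238
gripper_force: 30.0
```

```bash
python3 arc.py "range(0,-8,-2)"; python3 - <<'E'
from h import *
p=ctrl.snapshot("wrist");save(p,"w4")
E
```

```text
th 136.31146103227135 r 0.11104979181336798 F [-5.54977557 -7.88121787  8.02438393]
0 [-0.36 -0.15]
-2 [-0.2  -0.52]
-4 [-0.03 -0.88]
-6 [ 0.16 -1.24]
```

View pics/w4.png

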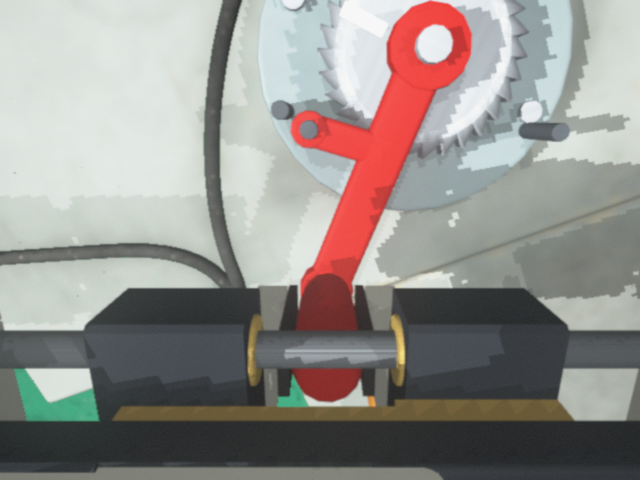

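>>> play_rows --commands '[[[0,0,0,0.1,-0.2,0,1.5],[0,0,0,0.15,-0.35,0,1.5],[0,0,0,0.15,-0.35,0,1.5],[0,0,0,0.15,-0.35,0,1.5]]]'

```text
clock: 8.27
tool_pos: [0.4604, 0.3525, 0.0633]
orientation: [179.5, 0.2, -21.0]
force: [-14.9, -12.8, 19.2]
opening: 0.0235
gripper_force: 30.0
```

```bash
python3 arc.py "[0]"
```

```text
th 136.18805651183345 r 0.11098526707874987 F [-14.87495525 -12.76719963  19.22107766]
0 [-0.37 -0.16]
```

>>> play_rows --commands '[[[0,0,0,-0.05,0.1,0,3],[0,0,0,-0.05,0.1,0,5],[0,0,0,-0.05,0.1,0,7],[0,0,0,-0.05,0.1,0,8.7],[0,0,0,-0.05,0.1,0,8.7],[0,0,0,-0.05,0.1,0,8.7],[0,0,0,-0.05,0.1,0,8.7],[0,0,0,-0.05,0.1,0,8.7]]]'

```text
clock: 8.93
tool_pos: [0.4634, 0.3562, 0.0635]
orientation: [-180.0, 0.0, -21.0]
force: [0.5, -0.9, -1.3]
opening: 0.0715
gripper_force: 0.0
```

>>> play_rows --commands '[[[0,0,0,0,0,0,8.7],[0,0,0,0,0,-2,8.7],[0,0,0,0,0,-5,8.7],[0,0,0,0,0,-8,8.7],[0,0,0,0,0,-11,8.7],[0,0,0,-3,0,-12,8.7],[0,0,0,-6,0,-12,8.7],[0,0,0,-6,0,-12,8.7]]]'

```text
clock: 9.6
tool_pos: [0.4047, 0.3788, 0.185]
orientation: [-179.8, 0.0, -20.9]
force: [-0.4, -0.6, -1.3]
opening: 0.087
gripper_force: 0.0
```

```bash
python3 - <<'E'
from h import *
o=ctrl.get_obs();print(o["clock"],o["tool_pos"],o["force"])
p=ctrl.snapshot("wrist");save(p,"w5")
E
```

```text
9.6 [0.40470532 0.37877591 0.18498935] [-0.43555296 -0.59070238 -1.30235661]
```

View pics/w5.png

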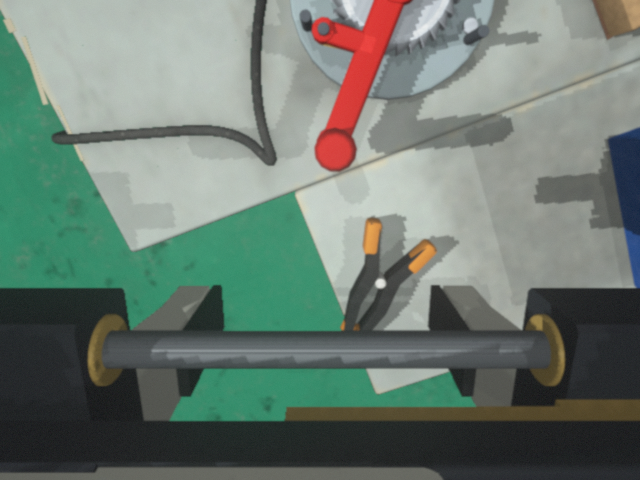

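```bash
python3 - <<'E'
from h import *
p=ctrl.snapshot("top")
im=p["color"][190:310,170:300];cv2.imwrite("pics/crop2.png",cv2.resize(im,None,fx=5,fy=5,interpolation=cv2.INTER_CUBIC)[:,:,::-1])
w=ctrl.snapshot("wrist");H=np.array(w["hand_eye"])
def g(t,e,u,v,z):
    Rm=R.from_euler("xyz",e,degrees=True).as_matrix()
    return ray({"camera_matrix":w["camera_matrix"],"origin":np.array(t)+Rm@H[:3,3],"rotation":R.from_matrix(Rm@H[:3,:3]).as_euler("xyz",degrees=True)},u,v,z)
for n,t,e,hub,st in(("w3",[.4427,.2228,.0636],[-179.6,.1,-21],(120,124),(73,91)),("w4",[.4602,.3524,.0634],[179.7,.1,-21],(435,43),(363,21))):
    a=g(t,e,*hub,.048);b=g(t,e,*st,.028);d=(b-a)[:2];print(n,a,b,np.hypot(*d),np.degrees(np.arctan2(d[1],d[0])))
E
```

```text
w3 [0.54180765 0.27483022 0.048     ] [0.56527834 0.29692522 0.028     ] 0.032234486255082344 43.27069238569839
w4 [0.54205218 0.27448487 0.048     ] [0.5625507  0.29502612 0.028     ] 0.029019521692765837 45.059664464737295
```

View pics/crop2.png

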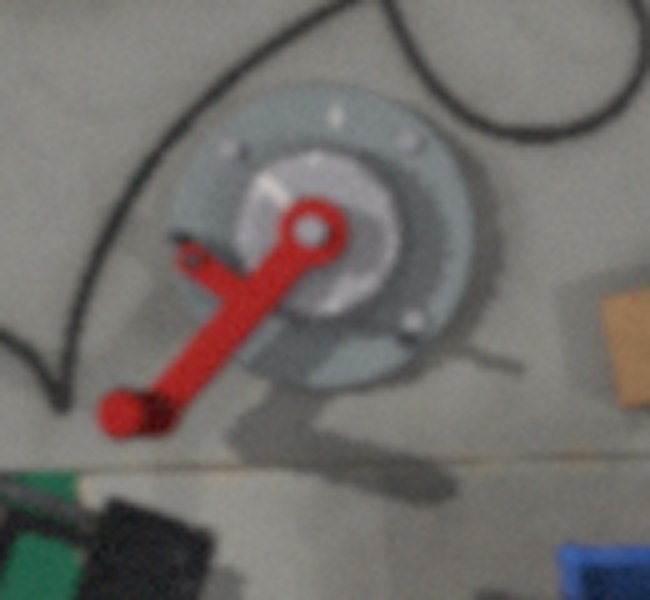

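The wheel stripe stayed at about 44°, and the lever tab rests against the first-stop pin. The gripper is clear.

```bash
python3 -c "
from plant import ctrl
print(ctrl.close_job())"
```

```text
the job is handed in; nothing more can be done
None
```

I swung the red lever to its far stop, carrying the wheel along, then back to its first stop with the wheel staying at about 44°; I released it without touching the blue tensioner and handed the job in at about 10 s (no verdict was returned).

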